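# Hold the glass reference cell in the light path of an open photometer head

### The arm

A 6-joint arm with a two-finger parallel gripper is mounted at the origin on the work surface. World frame = base frame: x ahead of the robot, y to its left, z up, the work surface at z = 0. Lengths are in m, angles in rad, forces in N, time in s.
With the tool pointing down it reaches from about 0.35 to 0.975 m from the base axis. Payload 4.9 kg.
Tool frame: the origin (TCP) lies on the front face of the gripper's body, between the roots of the fingers; the fingertips stand 73 mm ahead of it and the grasp point (between the pads) lies 54 mm ahead of it; z points along the fingers, y is the line along which they close (so a half turn about z gives the same grasp; the last joint's range is limited). The gripper opens to 85 mm and grips with 20 to 120 N. Pads are 22 mm wide; open, the fingers measure 114 mm over their backs; the gripper's body (76 mm by 85 mm) begins 54 mm behind the grasp point. The pads swing forward as they close: fully open they stand 13 mm farther back than shut.
Start: joints at [-1.377, 0.053, 1.613, -0, 1.476, -0.119], TCP at [0.192, -0.595, 0.304] pointing down, gripper open.
Joint ranges: [-3.01, 3.01], [-1.01, 2.22], [0.06, 2.58], [-1.02, 4.17], [0.09, 2.62], [-3.14, 3.14]. Speed limits (rad/s): [2.57, 2.57, 3.14, 3.14, 3.14, 3.14].

### API

Orientations are given as a rotation vector (axis times angle).
In Python, from station import status, imaging, order gives the robot as it stands.
- The arm moves only by the tool arm_command, never from a script. Its argument "increments" is a list of rows, each an object with "slide": the shift along the tool's x, y, z in m, a list of three; "spin": the turn about the tool's z in degrees; "gripper": the opening, from -1 (shut) to 1 (fully open). In form: [{"slide": [x, y, z], "spin": spin, "gripper": gripper}, ...]. A call has 1 to 8 rows; each row is the pose to reach, as a shift and turn from the pose commanded when the call began, along the tool's axes at that moment; what a row does not reach only later rows make up. A row lasts 1/12 s, in which the tool goes at most 41.7 mm and 7.16 degrees, less where a joint would pass 70% of its speed; a pose out of reach is approached as far as the arm can. A call with a gripper value outside its range is refused whole. The fingers move at their own pace and stop on an object; "newtons" is the grip in N (left out, the last holds). Time passes only in rows, so rows that repeat a pose let the fingers close. It gives the time, the measured TCP pose, the force, the opening and the grip force at its end, in the units of the state.
- status.get_obs(): the state, without advancing time (a new reading comes with each control period).
- imaging.get_image(name): name is "scene" or "top"; returns a dict with "frame" (384x512x3 uint8, red, green, blue), "vfov" (degrees; the focal length in pixels is half the picture's height over the tangent of half this angle, whatever the lens; pixels are square), "cx", "cy" (the principal point, pixels), "view" (4x4, takes a point from world to camera coordinates). Camera axes: x right, y up, looking along -z (the intrinsics and any distortion apply to the point x, -y, -z); pixel columns grow to the right and rows downward; lengths in m; the calibration is good to about 2 mm. A picture is of the moment at which its call begins. There is no depth.
- order.finish_job(): hands the job in; it is judged then, once.
The state is a dict: "t": time; "q": joint angles; "dq": joint speeds; "effort": joint torques, N m; "tool_pos": TCP position; "tool_rot": TCP orientation; "contact_force": force on the tool from outside, world axes, zero at the start; "wrist_torque": the same for the moment, N m; "opening": finger opening in m; "grip_force": force on a finger pad.
Only numpy, scipy, OpenCV 4.12 (cv2) and the standard library are available. Lean on these libraries where they do the work, as an engineer would, in place of code of your own. Each camera call takes 0.05 s, during which the arm holds its last target. There are 200 camera calls.

### The job

The glass reference cell stands between the closed jaws of the self-centring fixture: slide the jaws right open by their finger post, leaving the cell standing, then pick the cell up by its two frosted sides only, never touching its clear windows. Carry it to the open photometer head and finish while still holding it there, upright, still and touching nothing but your fingers, in the light path midway between the two lenses, so that the beam runs squarely through both clear windows a third of the way up the cell. Do not bump the head, drop or tip the cell, or disturb the other things on the bench.

Things in the scene. Friction and masses are not known exactly. Their poses are not given: they have to be found in the camera images.
- cell: glass block standing upright, 22.5 mm (its x) by 12.5 mm (y) by 45 mm tall, about 30 g. The two broad sides (facing +y, -y) are frosted: grip here. The two narrow ends (facing +x, -x) are the clear windows: never touch; light passes along x, either way round. Origin: centre of the underside. Starts loose on the fixture seat, axes as the fixture, frosted sides behind the jaws.
- cell_mark (a point): point on the cell's upright axis 15 mm above its underside, where the beam is to pass; axes as the cell's
- fixture: self-centring slide-jaw fixture screwed to the bench: aluminium base 58 mm (x) by 210 mm (y), end blocks 34 mm high at both y ends. Origin: centre of its underside, on the bench. The cell's seat is at its centre, 26 mm up. Two jaws slide along y, one each side of the cell, geared together: moving one moves the other as far the contrary way.
- jaw_far: the jaw on the fixture's -y side (the +y one is alike but for its post); origin stays at the fixture's origin when closed. Black upright plate 32 mm wide in x, top 67 mm above the bench, 13 mm from face to back, on an aluminium carriage 48 mm wide in x, top 36 mm up, reaching 55 mm back from the face. Closed, each face is 6.4 mm from the fixture's centre line, fully open 38 mm.
- jaw (a joint): slide of the jaw with the finger post, m: 0 closed, grows as this jaw moves to the fixture's +y (the other to -y), to 0.032 fully open at its stop. It takes about 2 to 4 N, and stays where it is left.
- post_top (a point): top centre of the steel finger post on the fixture's +y jaw: upright, round, 14 mm diameter, 34 mm tall above the carriage (top 70 mm above the bench), axis 43 mm behind the jaw's face; 23 mm free between it and the jaw plate, nothing beside it in x. Moves with the jaw; axes as the fixture's.
- head: open photometer head fixed to the bench: base plate 190 mm (x) by 72 mm (y), 12 mm thick; black finned lamp block at its -x end, aluminium detector block with green board at its +x end, each 44 x 56 mm, tops 86 mm above the bench. A lens barrel of 22 mm diameter stands 12 mm out from each; gap between barrels 64 mm. Origin: centre of the underside, on the bench. The beam runs along its x.
- beam (a point): point on the beam midway between the two lenses, 62 mm above the bench (50 mm above the base plate); its x is the direction of the beam, z up
- lid: white plastic jar lid lying flat, 50 mm diameter, 12 mm high, a bystander; origin: centre of the underside
- tweezers: steel tweezers lying along their x, about 120 mm long, 15 mm wide, 6 mm high, a bystander; origin about the middle, on the bench
- rack: black rack 95 x 32 mm with two small square stoppered cells standing in it, 58 mm high, a bystander; origin: centre of the underside
- tape: roll of yellow film tape lying flat, 82 mm diameter, 19 mm high, a bystander; origin: centre of the underside
- dispenser: translucent solvent dispenser bottle with a steel dished top, 60 mm diameter, 125 mm high, a bystander; origin: centre of the underside
- scissors: scissors with orange handles lying along their x, about 160 mm long, 80 mm wide, 10 mm high, a bystander; origin near the pivot, on the bench
- screwdriver: black-handled screwdriver lying along its x, 160 mm long, a bystander; origin about its middle, on the bench
- tray: pink open tray 150 x 110 x 22 mm with three green circuit boards, a bystander; origin: centre of the underside
Not all that is in view belongs to the job. What is shaped like the fixture but blue is not meant.

How it is judged:
On the way, in this order (a step that is already met when the one before it is completed fails the run):
1. the jaws are open (27 mm or more each) and the cell still stands upright on the seat (value of joint jaw above 0.027 m and angle between cell's own z axis and vertical below 0.1 rad and distance between cell and fixture below 0.032 m), for 0.2 s.
2. the cell has been lifted clear of the jaws, gripped on both frosted sides (contact force between the fingers and cell_c0 above 1 N and contact force between the fingers and cell_c1 above 1 N and z of cell in the frame of fixture above 0.075 m), for 0.2 s.
At the end, for the whole second after the job is handed in: Fingers press both frosted sides (over 1 N), nothing else touches the cell; its 15 mm mark is within 4 mm sideways and 7 mm in height of the beam, within 15 mm of midway between the lenses; its x within 7 deg of the beam, within 6 deg of upright, at rest; jaws still 25 mm open (contact force between the fingers and cell_c0 above 1 N and contact force between the fingers and cell_c1 above 1 N and contact force between cell and head below 0.3 N and contact force between cell and fixture below 0.3 N and x of cell_mark in the frame of beam between -0.015 and 0.015 m and y of cell_mark in the frame of beam between -0.004 and 0.004 m and z of cell_mark in the frame of beam between -0.007 and 0.007 m and angle between the x axis of cell and the x axis of beam, either way round below 0.12 rad and angle between cell's own z axis and vertical below 0.1 rad and linear speed of cell below 0.02 m/s and angular speed of cell below 0.2 rad/s and value of joint jaw above 0.025 m); the arm keeps its last pose, push and grip.
It fails at once if the gripper touches the clear windows (over 0.5 N) (contact force between any of the fingers, the arm and cell_c2 above 0.5 N).
It fails at once if the cell touches the head (over 1 N) (contact force between cell and head above 1 N).
It fails at once if the robot bumps the head (over 4 N) (contact force between any of the fingers, the arm and head above 4 N).
It fails at once if the cell is tipped by more than 20 degrees (angle between cell's own z axis and vertical above 0.35 rad).
It fails at once if a bystander is moved by more than 30 mm (distance of any of lid, tweezers, rack, tape, dispenser, scissors, screwdriver, tray from where it was at the start of the episode above 0.03 m).
It also fails if it takes over 61 s, if anything falls off the work surface, if the arm or the gripper's body presses on something with over 40 N, if the wrist force passes 120 N, or if a joint passes its speed limit or range.

## Working session

There is one attempt and no reset: what is moved stays moved. The work goes in short steps, Python scripts to look and compute and a tool call to move; the robot and the scene stay as the last step left them, time stands still between calls to the robot, and variables do not carry over. Pictures are saved under pics/ and viewed, at most 10 in all, crops included, and the job is handed in when it is done.

Besides the shell and the picture viewer there is one more tool, called after "Request:" in YAML: its name, and indented under it one key for each argument. arm_command: Moves the arm, as the interface text tells. Its arguments: {"type":"object","properties":{"increments":{"type":"array","items":{"type":"object","properties":{"slide":{"type":"array","items":{"type":"number"}},"spin":{"type":"number"},"gripper":{"type":"number"}}}},"newtons":{"type":"number"}},"required":["increments"]}

```bash
mkdir -p pics; ls
python3 - <<'E'
from station import status, imaging
import cv2,pickle
o=status.get_obs();print({k:o[k] for k in('t','tool_pos','tool_rot','opening')})
for n in('scene','top'):
    d=imaging.get_image(n);pickle.dump(d,open(n+'.pkl','wb'))
    print(n,d.keys(),d['vfov'],d['cx'],d['cy'],d['view'])
    cv2.imwrite(f'pics/{n}0.png',cv2.resize(d['frame'][:,:,::-1],(800,600),interpolation=cv2.INTER_CUBIC))
E
```

```text
pics
{'t': 0.0, 'tool_pos': array([ 0.19222961, -0.59419543,  0.30266426]), 'tool_rot': array([-3.10118716e+00, -4.89052804e-01,  1.72150103e-04]), 'opening': 0.08569570927065111}
scene dict_keys(['frame', 'vfov', 'cx', 'cy', 'view']) 42.89379293095032 257.55273376198227 194.26774610824575 [[ 0.78516204  0.61928391  0.00282842 -0.41489521]
 [-0.38563866  0.48534998  0.78467714  0.15071272]
 [ 0.48456516 -0.61718946  0.6198982  -1.75539205]
 [ 0.          0.          0.          1.        ]]
top dict_keys(['frame', 'vfov', 'cx', 'cy', 'view']) 51.45710928923973 246.99580551336877 190.64666163834903 [[ 0.02368844 -0.99961311 -0.01457705  0.00414268]
 [ 0.98876838  0.02127416  0.14793409 -0.51680056]
 [-0.14756674 -0.01791765  0.98888979 -1.15973598]
 [ 0.          0.          0.          1.        ]]
```

View pics/scene0.png

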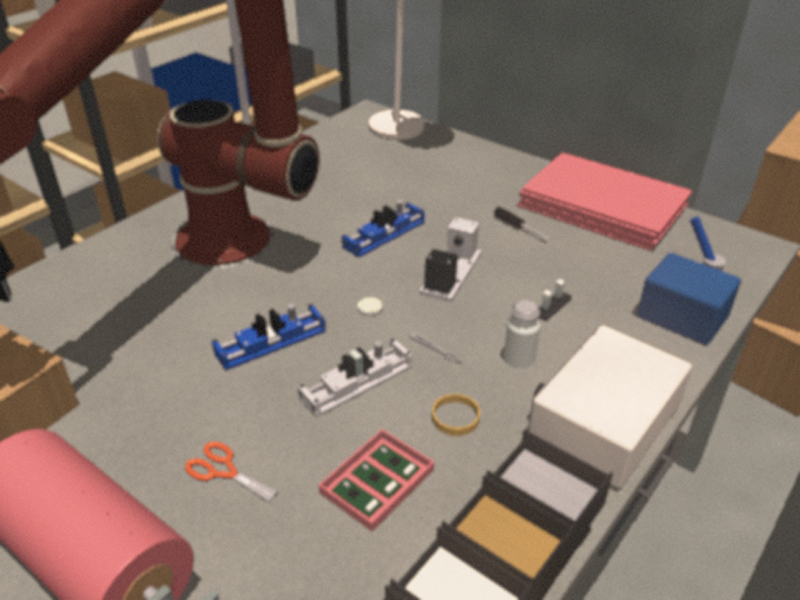

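View pics/top0.png

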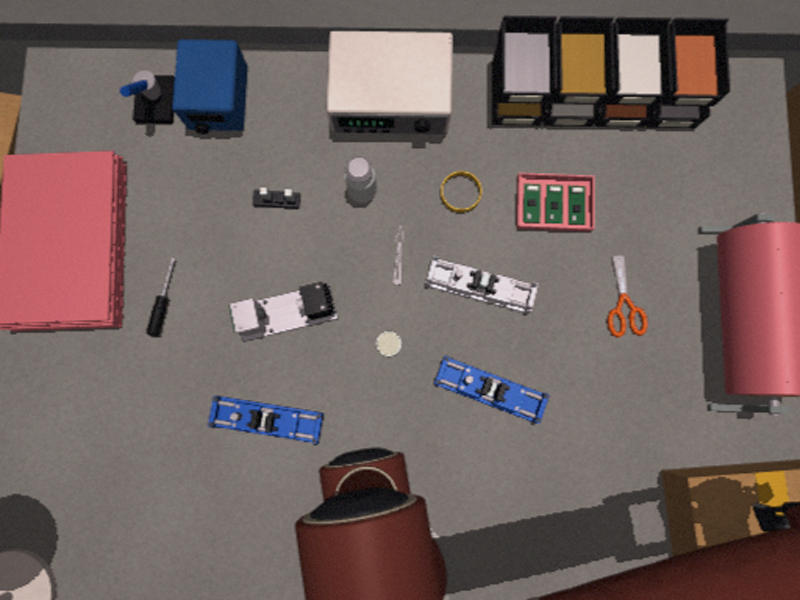

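```bash
cat > h.py <<'E'
import numpy as np,cv2,pickle
from scipy.optimize import least_squares
def load(n): return pickle.load(open(n+'.pkl','rb'))
def proj(d,P):
    P=np.atleast_2d(P);c=P@d['view'][:3,:3].T+d['view'][:3,3]
    f=192/np.tan(np.radians(d['vfov'])/2)
    return np.c_[d['cx']+f*c[:,0]/-c[:,2],d['cy']-f*c[:,1]/-c[:,2]]
def ray(d,uv,z):
    f=192/np.tan(np.radians(d['vfov'])/2);R=d['view'][:3,:3];t=d['view'][:3,3]
    r=R.T@np.array([(uv[0]-d['cx'])/f,-(uv[1]-d['cy'])/f,-1]);o=-R.T@t
    return o+r*(z-o[2])/r[2]
def pose(x,y,a,P):
    P=np.atleast_2d(np.array(P,float));c,s=np.cos(a),np.sin(a)
    return P@np.array([[c,-s,0],[s,c,0],[0,0,1]]).T+[x,y,0]
E
python3 - <<'E'
from h import *
t,s=load('top'),load('scene')
T=[]
for d,(u,v) in((t,(268,152)),(t,(142,166)),(s,(190,206)),(s,(250,130))):
    c=d['frame'][v:v+60,u:u+80,::-1];T.append(cv2.resize(c,(400,300),interpolation=cv2.INTER_CUBIC))
cv2.imwrite('pics/crop1.png',np.vstack([np.hstack(T[:2]),np.hstack(T[2:])]))
E
```

```text
(no output)
```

View pics/crop1.png

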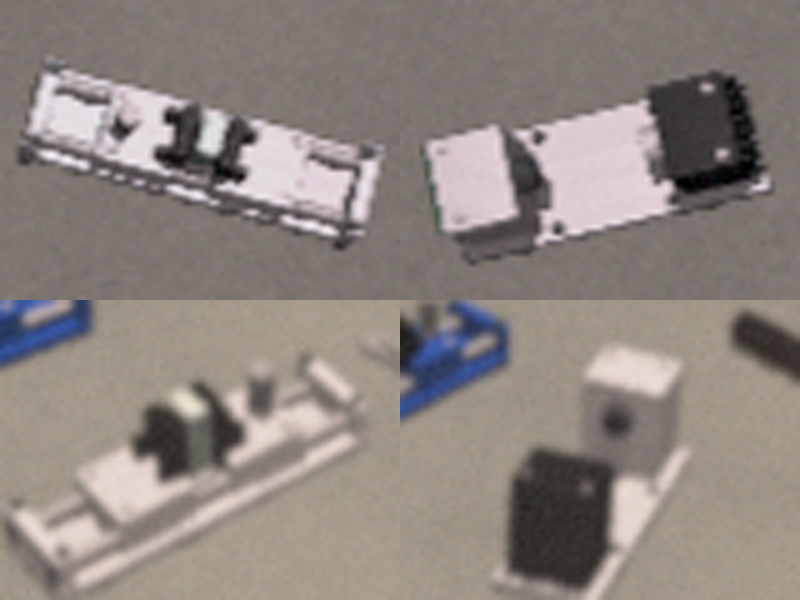

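```bash
cat >> h.py <<'E'
def nat(p,off): return (np.array(p,float)+.5)/5-.5+off
def fit(obs,x0):
    def r(p): return np.concatenate([(proj(d,pose(*p,P))-uv).ravel() for d,P,uv in obs])
    s=least_squares(r,x0,loss='soft_l1');print(s.x,np.degrees(s.x[2]));print(np.round(r(s.x).reshape(-1,2),1).tolist());return s.x
def box(x0,x1,y0,y1,z0,z1):
    c=np.array([[x,y,z] for z in(z0,z1) for x,y in((x0,y0),(x1,y0),(x1,y1),(x0,y1))])
    return [(c[i],c[j]) for i,j in((0,1),(1,2),(2,3),(3,0),(4,5),(5,6),(6,7),(7,4),(0,4),(1,5),(2,6),(3,7))]
def tile(d,off,p,segs,cols,k=5):
    u,v=off;im=cv2.resize(d['frame'][v:v+60,u:u+80,::-1],(400,300),interpolation=cv2.INTER_CUBIC)
    for B,c in zip(segs,cols):
        for a,b in B:
            q=(proj(d,pose(*p,[a,b]))-off+.5)*5-.5
            cv2.line(im,*[tuple(int(round(w)) for w in e) for e in q],c,1,cv2.LINE_AA)
    return im
FIX=[box(-.029,.029,-.105,.105,0,.0),box(-.029,.029,-.105,.105,.034,.034),box(-.01125,.01125,-.00625,.00625,.026,.071),box(-.007,.007,.0424,.0564,.036,.07)]
HEAD=[box(-.095,.095,-.036,.036,0,.012),box(-.095,-.051,-.028,.028,.086,.086),box(.051,.095,-.028,.028,.086,.086)]
COL=[(0,0,255),(0,200,0),(255,0,0),(255,0,255)]
E
python3 - <<'E'
from h import *
t,s=load('top'),load('scene')
o1,o2,o3,o4=[np.array(o) for o in((268,152),(142,166),(190,206),(250,130))]
f=fit([(t,[[.029,.105,.034],[.029,-.105,.034],[-.029,.105,.034],[-.029,-.105,.034],[0,0,.071]],nat([(47,70),(383,150),(28,150),(347,238),(212,124)],o1)),
 (s,[[0,.0494,.07],[0,0,.071]],nat([(262,67),(190,98)],o3))],[.6,-.1,-.25])
h=fit([(t,[[.095,.028,.086],[.095,-.028,.086],[.051,-.028,.086],[.051,.028,.086],[-.095,.036,.012]],nat([(40,232),(25,145),(98,125),(118,214),(372,185)],o2)),
 (s,[[.095,-.028,.086],[.095,.028,.086],[.051,.028,.086],[.051,-.028,.086]],nat([(282,67),(217,45),(185,80),(258,103)],o4)[[0,1,2,3]])],[.55,.2,1.8])
np.savez('p.npz',f=f,h=h)
cv2.imwrite('pics/ov1.png',np.vstack([np.hstack([tile(t,o1,f,FIX,COL),tile(t,o2,h,HEAD,COL)]),np.hstack([tile(s,o3,f,FIX,COL),tile(s,o4,h,HEAD,COL)])]))
E
```

```text
[ 0.55086447 -0.16660996 -0.24847393] -14.236507232431292
[[-0.5, -2.8], [-0.4, -0.7], [-1.7, -0.7], [2.2, 0.1], [-0.7, 2.4], [-1.0, -0.0], [-1.1, 0.7]]
[0.4921572  0.20740012 1.82183699] 104.38357058478867
[[0.3, 0.0], [-0.4, -1.4], [-0.1, -0.8], [-0.3, 0.1], [1.3, 0.2], [0.2, -0.8], [-2.3, 0.0], [-0.6, -0.6], [0.6, -1.5]]
```

View pics/ov1.png

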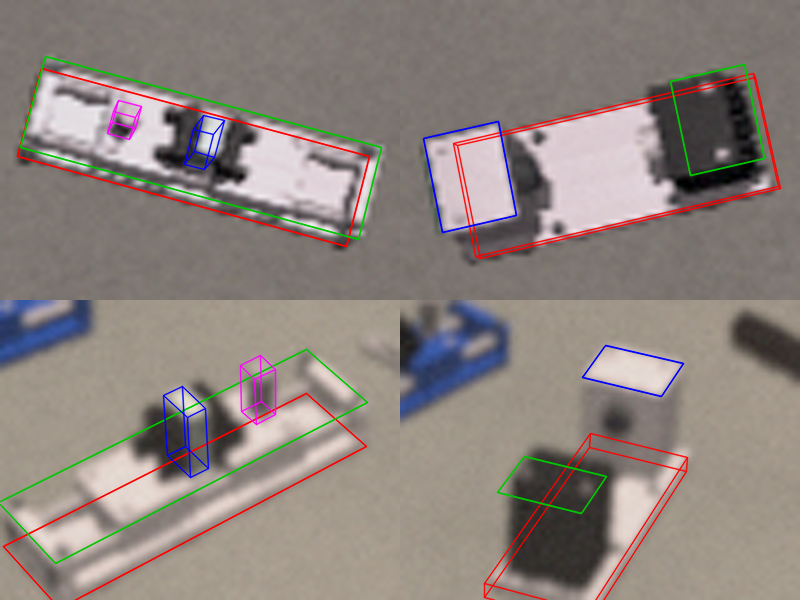

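Run:
```python
from h import *
t,s=load('top'),load('scene')
def z(d,u,v,w,h,k): return cv2.resize(d['frame'][v:v+h,u:u+w,::-1],(w*k,h*k),interpolation=cv2.INTER_CUBIC)
a=z(t,268,161,80,40,10)
b=np.hstack([z(s,215,276-2-60+0,40,25,8),z(t,266+0,160+0,1,25,8)[:, :0],z(s,189,206,60,25,8)])
cv2.imwrite('pics/z1.png',np.vstack([a,b]))
```

```text
(no output)
```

View pics/z1.png

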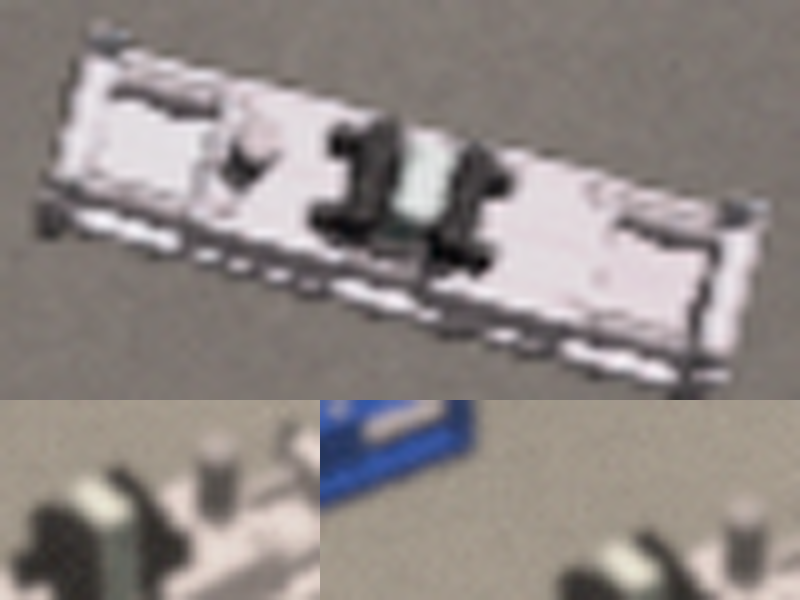

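```bash
sed -i 's/box(-.095,-.051,/box(-.088,-.044,/;s/box(.051,.095,/box(.044,.088,/' h.py
python3 - <<'E'
from h import *
t,s=load('top'),load('scene')
o1,o2,o3,o4=[np.array(o) for o in((268,152),(142,166),(190,206),(250,130))]
n=lambda p,o,k:(np.array(p,float)+.5)/k-.5+np.array(o)
for d,p,o,k in((t,(427,180),(268,161),10),(t,(262,137),(268,161),10)): print(ray(d,n(p,o,k),.0705))
for P in (((102,99),.071),((218,40),.07)): print(ray(s,n(P[0],(215,214),8),P[1]))
f=fit([(t,[[0,0,.071],[0,.0494,.07],[0,.105,.034],[0,-.105,.034]],n([(427,180),(262,137),(72,115),(748,282)],(268,161),10)),
 (s,[[0,.0494,.07],[0,0,.071]],n([(218,40),(102,99)],(215,214),8))],[.55,-.166,-.25])
h=fit([(t,[[.088,.028,.086],[.088,-.028,.086],[.044,-.028,.086],[.044,.028,.086],[-.095,.036,.012],[-.044,-.028,.086],[-.044,.028,.086]],nat([(40,232),(25,145),(98,125),(118,214),(372,185),(250,87),(271,180)],o2)),
 (s,[[.088,-.028,.086],[.088,.028,.086],[.044,.028,.086],[.044,-.028,.086],[-.044,.028,.086],[-.088,.028,.086]],nat([(217,45),(282,67),(258,103),(185,80),(212,158),(195,190)],o4)[[0,1,2,3]] if 0 else nat([(217,45),(282,67),(258,103),(185,80),(212,158),(195,190)],o4))],[.5,.2,1.8])
np.savez('p.npz',f=f,h=h)
cv2.imwrite('pics/ov2.png',np.vstack([np.hstack([tile(t,o1,f,FIX,COL),tile(t,o2,h,HEAD,COL)]),np.hstack([tile(s,o3,f,FIX,COL),tile(s,o4,h,HEAD,COL)])]))
E
```

```text
[ 0.55164278 -0.1693709   0.0705    ]
[ 0.56346322 -0.12099363  0.0705    ]
[ 0.55275978 -0.16521931  0.071     ]
[ 0.56354721 -0.11596377  0.07      ]
[ 0.55271233 -0.16797576 -0.22675805] -12.992279164328824
[[-0.5, -0.4], [-0.4, -0.1], [-0.4, -0.1], [-0.2, 0.0], [-0.8, 0.8], [-0.7, 0.5]]
[0.49136226 0.21323882 1.85700915] 106.39878659678334
[[1.2, 0.6], [-0.1, -0.6], [0.0, -0.5], [0.5, 0.3], [-0.5, -0.7], [-0.9, -0.8], [-0.5, -0.9], [12.5, 3.5], [-16.2, -4.2], [-15.7, -4.9], [14.9, 3.1], [-15.5, -2.2], [-16.9, -1.3]]
```

View pics/ov2.png

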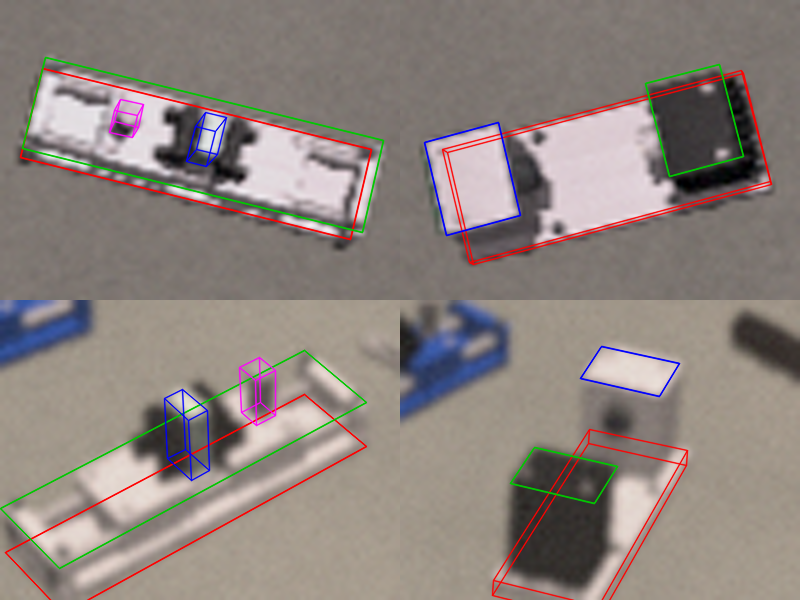

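Run:
```python
from h import *
t,s=load('top'),load('scene')
o2,o4=np.array((142,166)),np.array((250,130))
T=(t,[[.088,.028,.086],[.088,-.028,.086],[.044,-.028,.086],[.044,.028,.086],[-.095,.036,.012],[-.044,-.028,.086],[-.044,.028,.086]],nat([(40,232),(25,145),(98,125),(118,214),(372,185),(250,87),(271,180)],o2))
S=(s,[[.088,-.028,.086],[.088,.028,.086],[.044,.028,.086],[.044,-.028,.086],[-.044,.028,.086]],nat([(282,67),(217,45),(185,80),(258,103),(132,158)],o4))
for o in([T],[S],[T,S]): h=fit(o,[.5,.2,1.8])
f=np.load('p.npz')['f'];np.savez('p.npz',f=f,h=h)
from station import status
ob=status.get_obs();print(ob['tool_pos'],ob['tool_rot'])
p=pose(*f,[0,.0494,0])[0];print('post',p)
from scipy.spatial.transform import Rotation as R
M=R.from_rotvec(ob['tool_rot']).as_matrix();print(M.T@(p-ob['tool_pos']),np.degrees(np.arctan2(M[1],M[0])))
```

```text
[0.49009735 0.2128757  1.83728487] 105.2686689623053
[[1.0, 0.5], [0.0, -0.8], [0.3, -0.4], [0.3, 0.5], [-0.5, 0.3], [-0.6, -0.1], [-0.5, -0.1]]
[0.49383069 0.2096668  1.80271343] 103.28787129736268
[[0.7, 0.3], [-1.8, 1.0], [-0.3, 0.3], [0.8, -0.4], [-0.1, -1.9]]
[0.49092939 0.21272345 1.82624739] 104.6362678658092
[[0.9, -0.0], [0.1, -1.4], [0.4, -0.9], [0.3, 0.0], [-0.4, 0.4], [-0.4, -0.2], [-0.5, -0.2], [-0.0, -0.6], [-2.6, 0.3], [-0.8, -0.4], [0.4, -1.2], [-0.0, -2.4]]
[ 0.19225182 -0.59424632  0.30278056] [-3.10138895e+00 -4.89064845e-01  8.58325752e-05]
post [ 0.56381842 -0.11984038  0.        ]
[ 0.49945315 -0.33647606  0.30352795] [ 17.92259523 -72.07737926 100.62747577]
```

Request:
arm_command:
  increments:
    - {"slide": [0.04,-0.027,0],"spin": -7}
    - {"slide": [0.075,-0.05,0],"spin": -14}
    - {"slide": [0.11,-0.074,0],"spin": -21}
    - {"slide": [0.145,-0.098,0],"spin": -28}
    - {"slide": [0.18,-0.121,0],"spin": -35}
    - {"slide": [0.215,-0.145,0],"spin": -42}
    - {"slide": [0.25,-0.168,0],"spin": -49}
    - {"slide": [0.25,-0.168,0],"spin": -49}

```text
validation failed for argument at $.in...
```

```bash
cat > go.py <<'E'
import sys;from h import *
from station import status
from scipy.spatial.transform import Rotation as R
def go(p,yaw):
    ob=status.get_obs();M=R.from_rotvec(ob['tool_rot']).as_matrix();y=np.degrees(np.arctan2(M[1,1],M[0,1]))
    print('t',ob['t'],ob['tool_pos'].round(4),'yaw',y.round(2),'open',ob['opening'],'F',ob['contact_force'],'slide',(M.T@(np.array(p)-ob['tool_pos'])).round(4),'spin',(y-yaw+180)%360-180)
if __name__=='__main__': go([float(a) for a in sys.argv[1:4]],float(sys.argv[4]))
E
python3 go.py .5638 -.1198 .2 -13.2
```

```text
t 0.1 [ 0.1923 -0.5942  0.3028] yaw -72.08 open 0.0852942999137241 F [0.08498938 0.09211695 1.05333417] slide [ 0.4995 -0.3369  0.1035] spin -58.87737925665226
```

Request:
arm_command:
  increments:
    - {"slide": [0.04,-0.027,0.0],"spin": -7.0,"gripper": 1.0}
    - {"slide": [0.075,-0.05,0.0],"spin": -14.0,"gripper": 1.0}
    - {"slide": [0.11,-0.074,0.0],"spin": -21.0,"gripper": 1.0}
    - {"slide": [0.145,-0.098,0.0],"spin": -28.0,"gripper": 1.0}
    - {"slide": [0.18,-0.121,0.0],"spin": -35.0,"gripper": 1.0}
    - {"slide": [0.215,-0.145,0.0],"spin": -42.0,"gripper": 1.0}
    - {"slide": [0.25,-0.168,0.0],"spin": -49.0,"gripper": 1.0}
    - {"slide": [0.25,-0.168,0.0],"spin": -49.0,"gripper": 1.0}
  newtons: 30

```text
t: 0.77
tool_pos: [0.3808, -0.3537, 0.3034]
tool_rot: [-2.612, -1.743, -0.003]
contact_force: [-0.3, -0.4, -0.3]
opening: 0.0853
grip_force: 0.0
```

```bash
python3 go.py .5638 -.1198 .2 -13.2
```

```text
t 0.7667 [ 0.3808 -0.3537  0.3034] yaw -22.59 open 0.08528176166068469 F [-0.32068021 -0.35523539 -0.3491384 ] slide [0.286  0.079  0.1041] spin -9.393291924045286
```

Request:
arm_command:
  increments:
    - {"slide": [0.04,0.01,0.01],"spin": -3.0,"gripper": 1.0}
    - {"slide": [0.08,0.021,0.02],"spin": -6.0,"gripper": 1.0}
    - {"slide": [0.12,0.032,0.035],"spin": -9.4,"gripper": 1.0}
    - {"slide": [0.16,0.044,0.05],"spin": -9.4,"gripper": 1.0}
    - {"slide": [0.2,0.055,0.065],"spin": -9.4,"gripper": 1.0}
    - {"slide": [0.24,0.066,0.085],"spin": -9.4,"gripper": 1.0}
    - {"slide": [0.275,0.076,0.1],"spin": -9.4,"gripper": 1.0}
    - {"slide": [0.286,0.079,0.103],"spin": -9.4,"gripper": 1.0}

```text
t: 1.43
tool_pos: [0.5636, -0.1227, 0.1978]
tool_rot: [-2.466, -1.94, 0.002]
contact_force: [0.2, 0.6, 0.1]
opening: 0.0858
grip_force: 0.0
```

Run:
```python
from go import *
from station import imaging
d=imaging.get_image('top');pickle.dump(d,open('top1.pkl','wb'));s=imaging.get_image('scene');pickle.dump(s,open('scene1.pkl','wb'))
go([.5638,-.1198,.115],-13.2)
z=lambda d,u,v:cv2.resize(d['frame'][v:v+60,u:u+80,::-1],(400,300),interpolation=cv2.INTER_CUBIC)
q=status.get_obs()['tool_pos'];print(proj(d,q),proj(s,q+[0,0,-.07]))
ims=[]
for c in(d,s):
    u,v=(proj(c,q+[0,0,-.05])[0]-[40,30]).astype(int);print(u,v);ims.append(z(c,u,v))
cv2.imwrite('pics/a1.png',np.hstack(ims))
```

```text
t 1.5333 [ 0.5634 -0.123   0.198 ] yaw -13.49 open 0.08549509161412695 F [-0.04477942 -0.52241137 -0.06081328] slide [0.0031 0.     0.083 ] spin -0.2873971010886862
[[299.46025115 165.11092569]] [[239.7472737  203.78070196]]
257 138
199 168
```

View pics/a1.png

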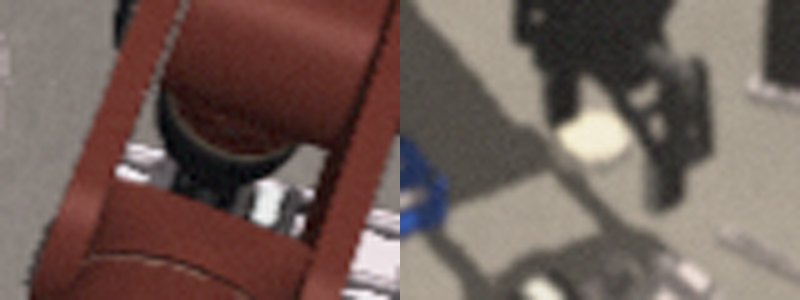

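Request:
arm_command:
  increments:
    - {"slide": [0.003,0.0,0.03],"spin": -0.3,"gripper": 1.0}
    - {"slide": [0.003,0.0,0.055],"spin": -0.3,"gripper": 1.0}
    - {"slide": [0.003,0.0,0.075],"spin": -0.3,"gripper": 1.0}
    - {"slide": [0.003,0.0,0.082],"spin": -0.3,"gripper": 1.0}
    - {"slide": [0.003,0.0,0.082],"spin": -0.3,"gripper": 0.0}
    - {"slide": [0.003,0.0,0.082],"spin": -0.3,"gripper": -0.4}
    - {"slide": [0.003,0.0,0.082],"spin": -0.3,"gripper": -0.4}
    - {"slide": [0.003,0.0,0.082],"spin": -0.3,"gripper": -0.4}

```text
t: 2.2
tool_pos: [0.5651, -0.1235, 0.121]
tool_rot: [2.463, 1.945, 0.003]
contact_force: [0.0, 0.3, 0.1]
opening: 0.0387
grip_force: 0.0
```

Request:
arm_command:
  increments:
    - {"slide": [0.0,0.0,0.0],"spin": 0.0,"gripper": -0.7}
    - {"slide": [0.0,0.0,0.0],"spin": 0.0,"gripper": -0.9}
    - {"slide": [0.0,0.0,0.0],"spin": 0.0,"gripper": -1.0}
    - {"slide": [0.0,0.0,0.0],"spin": 0.0,"gripper": -1.0}
    - {"slide": [0.0,0.0,0.0],"spin": 0.0,"gripper": -1.0}
    - {"slide": [0.0,0.0,0.0],"spin": 0.0,"gripper": -1.0}

```text
t: 2.7
tool_pos: [0.5634, -0.1228, 0.1202]
tool_rot: [-2.463, -1.947, 0.003]
contact_force: [-6.4, 1.2, 7.2]
opening: 0.0126
grip_force: 29.4
```

```bash
python3 go.py .5638 -.1198 .115 -13.2; python3 -c "
from station import status
o=status.get_obs();print({k:o[k] for k in o})"
```

```text
t 2.7 [ 0.5634 -0.1228  0.1202] yaw -13.36 open 0.012569594853413676 F [-6.38092918  1.19749975  7.1698816 ] slide [ 0.003  -0.0003  0.0052] spin -0.15579824863695535
{'t': 2.7, 'q': array([-3.43343646e-01,  1.25023651e-01,  1.86177182e+00, -8.48375773e-04,
        1.15729155e+00, -1.09899766e-01]), 'dq': array([-0.00010236, -0.00057343,  0.00057478, -0.00149666, -0.00042245,
        0.00113732]), 'effort': array([ 2.35760389e-01, -3.44115722e+01, -3.21307003e+01,  3.10357371e-01,
       -1.74114816e+00,  2.53086170e-02]), 'tool_pos': array([ 0.56341302, -0.12279359,  0.12017143]), 'tool_rot': array([-2.46335827, -1.94698773,  0.00310965]), 'contact_force': array([-6.38092918,  1.19749975,  7.1698816 ]), 'wrist_torque': array([0.21235038, 1.06363611, 0.06830025]), 'grip_force': 29.370916485786438, 'opening': 0.012569594853413676}
```

Request:
arm_command:
  increments:
    - {"slide": [0.005,0.0,0.0],"spin": 0.0,"gripper": -1.0}
    - {"slide": [0.01,0.0,0.0],"spin": 0.0,"gripper": -1.0}
    - {"slide": [0.015,0.0,0.0],"spin": 0.0,"gripper": -1.0}
    - {"slide": [0.019,0.0,0.0],"spin": 0.0,"gripper": -1.0}
    - {"slide": [0.023,0.0,0.0],"spin": 0.0,"gripper": -1.0}
    - {"slide": [0.027,0.0,0.0],"spin": 0.0,"gripper": -1.0}
    - {"slide": [0.03,0.0,0.0],"spin": 0.0,"gripper": -1.0}
    - {"slide": [0.03,0.0,0.0],"spin": 0.0,"gripper": -1.0}

```text
t: 3.37
tool_pos: [0.5707, -0.0934, 0.1202]
tool_rot: [-2.464, -1.948, 0.002]
contact_force: [-4.8, 0.8, 6.4]
opening: 0.0129
grip_force: 29.3
```

```bash
python3 go.py .5708 -.0886 .12 -13.2
```

```text
t 3.3667 [ 0.5707 -0.0934  0.1202] yaw -13.34 open 0.012917838959491595 F [-4.84581825  0.80716542  6.37884202] slide [ 0.0047 -0.001   0.0002] spin -0.13581176612541412
```

Request:
arm_command:
  increments:
    - {"slide": [0.002,0.0,0.0],"spin": 0.0,"gripper": -1.0}
    - {"slide": [0.004,0.0,0.0],"spin": 0.0,"gripper": -1.0}
    - {"slide": [0.004,0.0,0.0],"spin": 0.0,"gripper": -1.0}

```text
t: 3.62
tool_pos: [0.5712, -0.0913, 0.1202]
tool_rot: [2.462, 1.948, -0.008]
contact_force: [-6.9, -6.0, 6.8]
opening: 0.0126
grip_force: 29.3
```

Run:
```python
from go import *
from station import imaging
go([.5708,-.0886,.12],-13.2)
s=imaging.get_image('scene');pickle.dump(s,open('scene2.pkl','wb'))
u,v=185,195
cv2.imwrite('pics/a2.png',cv2.resize(s['frame'][v:v+75,u:u+100,::-1],(800,600),interpolation=cv2.INTER_CUBIC))
```

```text
t 3.6167 [ 0.5712 -0.0913  0.1202] yaw -13.31 open 0.012633226185061505 F [-6.91750227 -5.97000273  6.82471807] slide [ 0.0025 -0.0011  0.0001] spin -0.11131802711443584
```

View pics/a2.png

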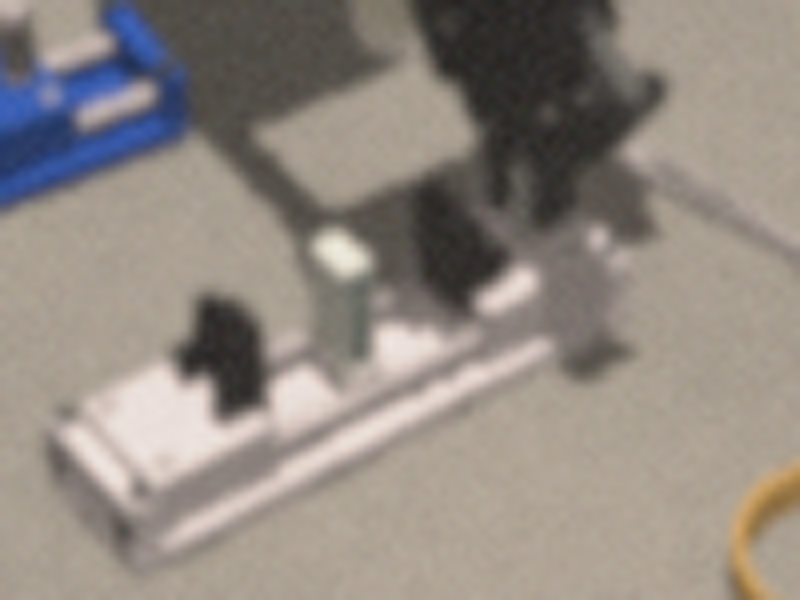

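Request:
arm_command:
  increments:
    - {"slide": [-0.001,0.0,0.0],"spin": 0.0,"gripper": 0.0}
    - {"slide": [-0.001,0.0,0.0],"spin": 0.0,"gripper": 0.0}
    - {"slide": [-0.001,0.0,0.0],"spin": 0.0,"gripper": 0.0}
    - {"slide": [-0.001,0.0,0.0],"spin": 0.0,"gripper": 0.0}
    - {"slide": [-0.001,0.0,-0.02],"spin": 0.0,"gripper": 0.0}
    - {"slide": [-0.001,0.0,-0.05],"spin": 0.0,"gripper": 0.0}
    - {"slide": [-0.001,0.0,-0.08],"spin": 0.0,"gripper": -0.25}
    - {"slide": [-0.001,0.0,-0.08],"spin": -4.0,"gripper": -0.25}

```text
t: 4.33
tool_pos: [0.575, -0.0914, 0.2063]
tool_rot: [2.387, 2.028, 0.01]
contact_force: [0.8, -0.3, 1.1]
opening: 0.0324
grip_force: 0.0
```

```bash
python3 go.py .5528 -.168 .2 76.4
```

```text
t 4.3333 [ 0.575  -0.0914  0.2063] yaw -9.29 open 0.0323689059234368 F [ 0.84595306 -0.32400955  1.09601202] slide [-0.0792 -0.0096  0.0063] spin -85.6895503739258
```

Request:
arm_command:
  increments:
    - {"slide": [-0.02,-0.002,0.0],"spin": -7.0,"gripper": -0.25}
    - {"slide": [-0.04,-0.005,0.0],"spin": -14.0,"gripper": -0.25}
    - {"slide": [-0.06,-0.007,0.0],"spin": -21.0,"gripper": -0.25}
    - {"slide": [-0.079,-0.01,0.0],"spin": -28.0,"gripper": -0.25}
    - {"slide": [-0.079,-0.01,0.0],"spin": -35.0,"gripper": -0.25}
    - {"slide": [-0.079,-0.01,0.0],"spin": -42.0,"gripper": -0.25}
    - {"slide": [-0.079,-0.01,0.0],"spin": -49.0,"gripper": -0.25}
    - {"slide": [-0.079,-0.01,0.0],"spin": -56.0,"gripper": -0.25}

```text
t: 5.0
tool_pos: [0.5489, -0.167, 0.1988]
tool_rot: [-1.152, -2.923, -0.0]
contact_force: [-0.1, -0.1, 0.9]
opening: 0.0323
grip_force: 0.0
```

Request:
arm_command:
  increments:
    - {"slide": [0.0,0.0,0.0],"spin": -7.0,"gripper": -0.25}
    - {"slide": [0.0,0.0,0.0],"spin": -14.0,"gripper": -0.25}
    - {"slide": [0.0,0.0,0.0],"spin": -21.0,"gripper": -0.25}
    - {"slide": [0.0,0.0,0.0],"spin": -28.0,"gripper": -0.25}
    - {"slide": [0.0,0.0,0.0],"spin": -29.7,"gripper": -0.25}
    - {"slide": [0.0,0.0,0.0],"spin": -29.7,"gripper": -0.25}
    - {"slide": [0.0,0.0,0.0],"spin": -29.7,"gripper": -0.25}

```text
t: 5.58
tool_pos: [0.5489, -0.1669, 0.1988]
tool_rot: [-0.375, -3.119, -0.0]
contact_force: [-0.0, 0.7, -0.6]
opening: 0.0324
grip_force: 0.0
```

Run:
```python
from go import *
from station import imaging
go([.5528,-.168,.116],76.4)
s=imaging.get_image('scene');pickle.dump(s,open('scene3.pkl','wb'));t=imaging.get_image('top');pickle.dump(t,open('top3.pkl','wb'))
z=lambda d,u,v:cv2.resize(d['frame'][v:v+50,u:u+66,::-1],(400,300),interpolation=cv2.INTER_CUBIC)
cv2.imwrite('pics/a3.png',np.hstack([z(t,275,150),z(s,195,185)]))
```

```text
t 5.5833 [ 0.5489 -0.1669  0.1988] yaw 76.27 open 0.03240908298162857 F [-0.01639381  0.70207699 -0.58642179] slide [-0.004  -0.0002  0.0828] spin -0.12838061476617213
```

View pics/a3.png

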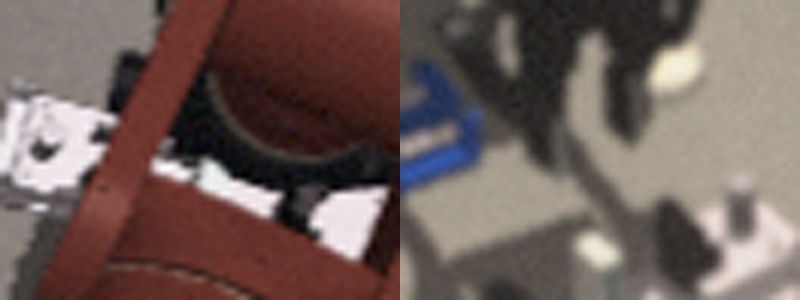

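Run:
```python
from h import *
s=load('scene3');a=np.radians(76.3);y=np.array([np.cos(a),np.sin(a),0]);x=np.array([np.sin(a),-np.cos(a),0])
k=np.array([400/66,6.])
for z in(.128,.132):
  for sg in(1,-1):
    print(z,sg,[((proj(s,np.array([.5489,-.1669,z])+sg*y*w+x*e)[0]-[195,185]+.5)*k-.5+[400,0]).round(0).tolist() for w,e in((.016,.011),(.016,-.011),(.031,.011),(.031,-.011))])
for c in([.5516,-.1694,.071],[.5528,-.1652,.071],[.5528,-.168,.071]): print(((proj(s,c)[0]-[195,185]+.5)*k-.5+[400,0]).round())
```

```text
0.128 1 [[629.0, 150.0], [600.0, 125.0], [656.0, 136.0], [627.0, 112.0]]
0.128 -1 [[569.0, 178.0], [541.0, 153.0], [541.0, 192.0], [512.0, 166.0]]
0.132 1 [[628.0, 143.0], [600.0, 118.0], [656.0, 130.0], [627.0, 105.0]]
0.132 -1 [[569.0, 171.0], [540.0, 146.0], [540.0, 185.0], [512.0, 159.0]]
[590. 252.]
[598. 248.]
[594. 251.]
```

Request:
arm_command:
  increments:
    - {"slide": [-0.004,0.0,0.02],"spin": -0.1,"gripper": -0.25}
    - {"slide": [-0.004,0.0,0.04],"spin": -0.1,"gripper": -0.25}
    - {"slide": [-0.004,0.0,0.05],"spin": -0.1,"gripper": -0.25}
    - {"slide": [-0.004,0.0,0.056],"spin": -0.1,"gripper": -0.25}
    - {"slide": [-0.004,0.0,0.062],"spin": -0.1,"gripper": -0.25}
    - {"slide": [-0.004,0.0,0.065],"spin": -0.1,"gripper": -0.25}
    - {"slide": [-0.004,0.0,0.065],"spin": -0.1,"gripper": -0.25}

```text
t: 6.27
tool_pos: [0.5527, -0.168, 0.1337]
tool_rot: [-0.372, -3.119, -0.0]
contact_force: [0.5, 0.5, -0.1]
opening: 0.0321
grip_force: 0.0
```

```bash
python3 go.py .5528 -.168 .116 76.4
```

```text
t 6.2667 [ 0.5527 -0.168   0.1337] yaw 76.42 open 0.03209094604804705 F [ 0.50450562  0.45200272 -0.12061671] slide [-0.0001 -0.      0.0177] spin 0.015662038063084083
```

Request:
arm_command:
  increments:
    - {"slide": [0.0,0.0,0.004],"spin": 0.0,"gripper": -0.25}
    - {"slide": [0.0,0.0,0.008],"spin": 0.0,"gripper": -0.25}
    - {"slide": [0.0,0.0,0.012],"spin": 0.0,"gripper": -0.25}
    - {"slide": [0.0,0.0,0.0165],"spin": 0.0,"gripper": -0.25}
    - {"slide": [0.0,0.0,0.0165],"spin": 0.0,"gripper": -0.25}

```text
t: 6.68
tool_pos: [0.5522, -0.1677, 0.1162]
tool_rot: [-0.371, -3.118, -0.001]
contact_force: [-0.1, 0.2, -0.6]
opening: 0.0321
grip_force: 0.0
```

Request:
arm_command:
  increments:
    - {"slide": [0.0,0.0,0.0],"spin": 0.0,"gripper": -0.35}
    - {"slide": [0.0,0.0,0.0],"spin": 0.0,"gripper": -0.42}
    - {"slide": [0.0,0.0,0.0],"spin": 0.0,"gripper": -0.48}
    - {"slide": [0.0,0.0,0.0],"spin": 0.0,"gripper": -0.54}
    - {"slide": [0.0,0.0,0.0],"spin": 0.0,"gripper": -0.6}
    - {"slide": [0.0,0.0,0.0],"spin": 0.0,"gripper": -0.66}
  newtons: 20

```text
t: 7.18
tool_pos: [0.5529, -0.168, 0.1176]
tool_rot: [0.371, 3.119, -0.0]
contact_force: [-0.3, -0.1, 0.4]
opening: 0.0147
grip_force: 0.0
```

Request:
arm_command:
  increments:
    - {"slide": [0.0,0.0,0.0],"spin": 0.0,"gripper": -0.72}
    - {"slide": [0.0,0.0,0.0],"spin": 0.0,"gripper": -0.8}
    - {"slide": [0.0,0.0,0.0],"spin": 0.0,"gripper": -0.9}
    - {"slide": [0.0,0.0,0.0],"spin": 0.0,"gripper": -1.0}
    - {"slide": [0.0,0.0,0.0],"spin": 0.0,"gripper": -1.0}
    - {"slide": [0.0,0.0,0.0],"spin": 0.0,"gripper": -1.0}
  newtons: 20

```text
t: 7.68
tool_pos: [0.5529, -0.168, 0.1176]
tool_rot: [0.371, 3.119, -0.0]
contact_force: [0.1, 0.1, 1.6]
opening: 0.0119
grip_force: 21.6
```

Run:
```python
from go import *
from station import imaging
go([.5528,-.168,.116],76.4)
s=imaging.get_image('scene');pickle.dump(s,open('scene4.pkl','wb'))
cv2.imwrite('pics/a4.png',cv2.resize(s['frame'][190:250,200:280,::-1],(800,600),interpolation=cv2.INTER_CUBIC))
```

```text
t 7.6833 [ 0.5529 -0.168   0.1176] yaw 76.42 open 0.011911244103698707 F [0.07692174 0.09055445 1.63028248] slide [0.0001 0.     0.0016] spin 0.022410746043533436
```

View pics/a4.png

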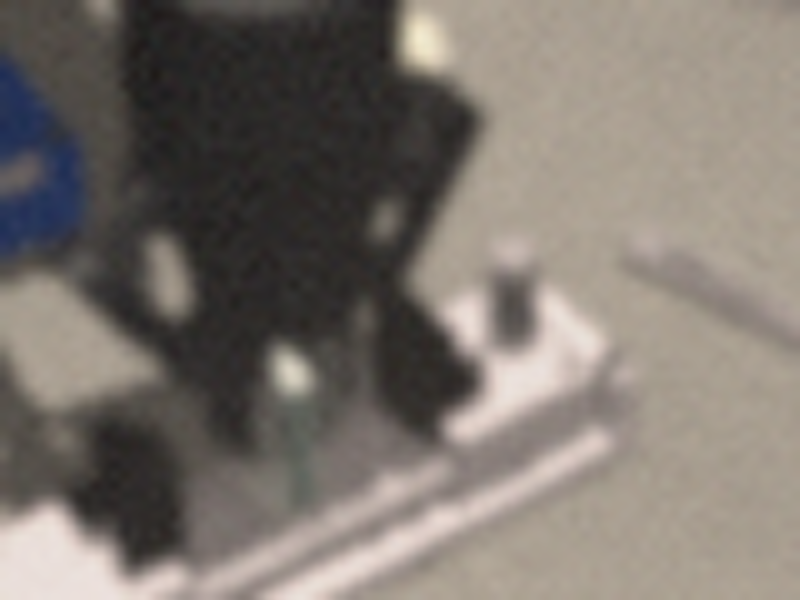

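Request:
arm_command:
  increments:
    - {"slide": [0.0,0.0,-0.005],"spin": 0.0,"gripper": -1.0}
    - {"slide": [0.0,0.0,-0.012],"spin": 0.0,"gripper": -1.0}
    - {"slide": [0.0,0.0,-0.025],"spin": 0.0,"gripper": -1.0}
    - {"slide": [0.0,0.0,-0.045],"spin": 0.0,"gripper": -1.0}
    - {"slide": [0.0,0.0,-0.065],"spin": 0.0,"gripper": -1.0}
    - {"slide": [0.0,0.0,-0.085],"spin": 0.0,"gripper": -1.0}
    - {"slide": [0.0,0.0,-0.1],"spin": 0.0,"gripper": -1.0}
    - {"slide": [0.0,0.0,-0.1],"spin": 0.0,"gripper": -1.0}
  newtons: 30

```text
t: 8.4
tool_pos: [0.5548, -0.1688, 0.2232]
tool_rot: [0.37, 3.111, -0.004]
contact_force: [0.0, 0.8, 0.7]
opening: 0.0119
grip_force: 31.3
```

```bash
cat > edge.py <<'E'
from h import *
from scipy.ndimage import map_coordinates,gaussian_filter1d
def off(d,p,A,B,lo=.15,hi=.85,r=4):
    g=cv2.cvtColor(d['frame'],cv2.COLOR_RGB2GRAY).astype(float)
    q=proj(d,pose(*p,[A,B]));tt=np.linspace(lo,hi,40)[:,None];L=q[0]+tt*(q[1]-q[0])
    n=(q[1]-q[0])/np.linalg.norm(q[1]-q[0]);n=np.array([-n[1],n[0]])
    w=np.arange(-r,r+.01,.1);pts=L[:,None]+w[None,:,None]*n
    m=map_coordinates(g,[pts[...,1],pts[...,0]],order=1).mean(0);gr=np.gradient(gaussian_filter1d(m,4),.1)
    i=[k for k in range(2,len(w)-2) if abs(gr[k])>=max(abs(gr[k-1]),abs(gr[k+1])) and abs(gr[k])>6]
    return n.round(2).tolist(),[(round(w[k],1),round(gr[k])) for k in i]
if __name__=='__main__':
    t,s=load('top'),load('scene');h=np.load('p.npz')['h'];print(h)
    E={'plate -y':([-.03,-.036,.012],[.03,-.036,.012]),'plate +y z12':([-.03,.036,.012],[.03,.036,.012]),'plate +y z0':([-.03,.036,0],[.03,.036,0])}
    for nm,a,b in(('lamp',-.088,-.044),('det',.044,.088)):
        for y in(-.028,.028): E[f'{nm} y{y}']=([a,y,.086],[b,y,.086])
        for x in(a,b): E[f'{nm} x{x}']=([x,-.028,.086],[x,.028,.086])
    for k,(A,B) in E.items():
        print(k,'T',*off(t,h,A,B),'S',*off(s,h,A,B))
E
python3 edge.py
```

```text
[0.49092939 0.21272345 1.82624739]
plate -y T [-0.23, -0.97] [(np.float64(-0.6), -58)] S [0.84, 0.54] [(np.float64(0.1), -33)]
plate +y z12 T [-0.23, -0.97] [(np.float64(-1.9), -7), (np.float64(-0.1), 69)] S [0.82, 0.57] []
plate +y z0 T [-0.23, -0.97] [(np.float64(-1.4), -6), (np.float64(0.4), 70)] S [0.82, 0.57] []
lamp y-0.028 T [-0.23, -0.97] [(np.float64(-3.5), 10), (np.float64(-2.3), -11), (np.float64(-0.2), 35)] S [0.83, 0.56] [(np.float64(-0.8), -9), (np.float64(2.6), 46)]
lamp y0.028 T [-0.23, -0.97] [(np.float64(-3.4), -36), (np.float64(0.1), 30), (np.float64(3.4), -14)] S [0.81, 0.59] [(np.float64(0.5), -28)]
lamp x-0.088 T [-0.98, 0.22] [(np.float64(-3.1), -36), (np.float64(0.6), 20)] S [0.24, -0.97] [(np.float64(1.1), 6)]
lamp x-0.044 T [-0.98, 0.21] [(np.float64(0.4), 55), (np.float64(3.3), 15)] S [0.24, -0.97] [(np.float64(0.1), 30)]
det y-0.028 T [-0.23, -0.97] [(np.float64(-0.8), -55)] S [0.83, 0.56] [(np.float64(0.1), -35), (np.float64(3.1), 9)]
det y0.028 T [-0.23, -0.97] [(np.float64(-3.4), -9), (np.float64(-0.4), 72)] S [0.81, 0.59] [(np.float64(0.0), 25)]
det x0.044 T [-0.98, 0.2] [(np.float64(-3.3), -12), (np.float64(0.3), 70)] S [0.23, -0.97] [(np.float64(-3.2), 7), (np.float64(0.1), 37)]
det x0.088 T [-0.98, 0.2] [(np.float64(0.1), -54), (np.float64(1.9), 12)] S [0.22, -0.97] [(np.float64(0.6), -23)]
```

```bash
python3 go.py .490 .213 .215 15
```

```text
t 8.4 [ 0.5548 -0.1688  0.2232] yaw 76.43 open 0.011922520719621185 F [0.00718996 0.82135778 0.70449612] slide [0.1527 0.356  0.0063] spin 61.42678776233549
```

Request:
arm_command:
  increments:
    - {"slide": [0.008,0.018,0.0],"spin": 3.0,"gripper": -1.0}
    - {"slide": [0.02,0.047,0.0],"spin": 8.0,"gripper": -1.0}
    - {"slide": [0.034,0.08,0.0],"spin": 14.0,"gripper": -1.0}
    - {"slide": [0.048,0.113,0.0],"spin": 20.0,"gripper": -1.0}
    - {"slide": [0.062,0.146,0.0],"spin": 26.0,"gripper": -1.0}
    - {"slide": [0.076,0.179,0.0],"spin": 32.0,"gripper": -1.0}
    - {"slide": [0.088,0.206,0.0],"spin": 37.0,"gripper": -1.0}
    - {"slide": [0.094,0.22,0.0],"spin": 40.0,"gripper": -1.0}

```text
t: 9.07
tool_pos: [0.5117, 0.0708, 0.2169]
tool_rot: [-1.417, -2.802, -0.001]
contact_force: [0.9, 0.0, -0.5]
opening: 0.0118
grip_force: 31.3
```

```bash
python3 go.py .490 .213 .215 15
```

```text
t 9.0667 [0.5117 0.0708 0.2169] yaw 36.35 open 0.011771517672905277 F [ 0.87369099  0.02342192 -0.52640513] slide [0.1274 0.0668 0.002 ] spin 21.349590858712872
```

Request:
arm_command:
  increments:
    - {"slide": [0.012,0.006,0.0],"spin": 2.0,"gripper": -1.0}
    - {"slide": [0.035,0.018,0.0],"spin": 6.0,"gripper": -1.0}
    - {"slide": [0.06,0.031,0.0],"spin": 10.0,"gripper": -1.0}
    - {"slide": [0.085,0.045,0.0],"spin": 14.0,"gripper": -1.0}
    - {"slide": [0.106,0.056,0.0],"spin": 18.0,"gripper": -1.0}
    - {"slide": [0.12,0.063,0.0],"spin": 20.5,"gripper": -1.0}
    - {"slide": [0.1275,0.067,0.0],"spin": 21.3,"gripper": -1.0}
    - {"slide": [0.1275,0.067,0.0],"spin": 21.3,"gripper": -1.0}

```text
t: 9.73
tool_pos: [0.4905, 0.2118, 0.2169]
tool_rot: [-1.906, -2.496, 0.001]
contact_force: [-0.4, 0.4, -0.7]
opening: 0.012
grip_force: 31.3
```

```bash
python3 go.py .490 .213 .1386 15; python3 -c "
from station import imaging
import pickle
pickle.dump(imaging.get_image('scene'),open('scene5.pkl','wb'))"
```

```text
t 9.7333 [0.4905 0.2118 0.2169] yaw 15.26 open 0.01198373070071335 F [-0.44248097  0.39357985 -0.67434303] slide [ 0.0013 -0.0001  0.0783] spin 0.25628747355827386
```

Request:
arm_command:
  increments:
    - {"slide": [0.001,0.0,0.015],"spin": 0.3,"gripper": -1.0}
    - {"slide": [0.001,0.0,0.032],"spin": 0.3,"gripper": -1.0}
    - {"slide": [0.001,0.0,0.046],"spin": 0.3,"gripper": -1.0}
    - {"slide": [0.001,0.0,0.058],"spin": 0.3,"gripper": -1.0}
    - {"slide": [0.001,0.0,0.068],"spin": 0.3,"gripper": -1.0}
    - {"slide": [0.001,0.0,0.075],"spin": 0.3,"gripper": -1.0}
    - {"slide": [0.001,0.0,0.078],"spin": 0.3,"gripper": -1.0}
    - {"slide": [0.001,0.0,0.078],"spin": 0.3,"gripper": -1.0}

```text
t: 10.45
tool_pos: [0.4908, 0.211, 0.1387]
tool_rot: [-1.916, -2.489, 0.001]
contact_force: [-0.5, -0.5, -0.7]
opening: 0.0117
grip_force: 31.3
```

Run:
```python
from go import *
from station import imaging
go([.49,.213,.1386],15)
s=imaging.get_image('scene')
pickle.dump(s,open('scene6.pkl','wb'))
# jaw/cell check by code: greenish cell pixels near the expected cell, both images
c=pose(.4905,.2118,np.radians(105),[[0,0,.052],[0,0,.09]]);q=proj(s,c);print(q)
a=s['frame'][int(q[1,1])-2:int(q[0,1])+3,int(q[0,0])-5:int(q[0,0])+6].astype(int);print((a[...,1]-a[...,0]));print(a[...,1])
```

```text
t 10.45 [0.4908 0.211  0.1387] yaw 14.81 open 0.011655154706476335 F [-0.54322886 -0.52122379 -0.65721169] slide [ 0.0021 -0.0002  0.0001] spin -0.19198408875556083
[[288.25849376 162.46754412]
 [288.74563356 152.84676998]]
[[-4 -1 -4 -1 -5 -2 -4 -5 -3 -2 -5]
 [-7 -3 -3 -5 -3 -1  0  1 -4 -1 -5]
 [-8 -3 -2 -5 -2  3  3  1 -2 -5 -2]
 [-6 -4 -2 -5 -3  4  4  3 -2 -3 -6]
 [-7 -5 -2 -3  2  6  7  1 -4 -6 -1]
 [-6 -1 -1  0  2  4  3  1 -1 -2  1]
 [-6 -3 -2  1 -3  4  5 -1 -3 -3 -4]
 [-3 -3 -6 -1  1  7  2 -2 -3 -2 -5]
 [-3 -5 -4 -2  4  5  4  0 -3 -1 -4]
 [-7 -5 -4 -1  1  2  3 -4 -3 -4 -6]
 [-4 -4 -5 -6  2  3  4 -1 -5 -8 -7]
 [-2 -4 -3 -6  0  4 -3 -1 -5 -7 -9]
 [-1 -3 -4 -4 -4 -1 -3 -3 -4 -5 -7]
 [-2 -4 -5 -2 -6 -4 -5 -1 -5 -6 -8]
 [-3 -5  0 -4 -2 -7 -3 -8 -3 -6 -8]]
[[ 93  60  62  62  63 101 130 118  83  52  48]
 [ 96  68  73  65  94 141 155 135  93  60  41]
 [ 98  72  77  83 127 166 163 129  89  63  50]
 [ 94  73  83 102 137 163 154 121  90  67  52]
 [ 96  76  80  96 123 138 134 109  85  69  57]
 [ 96  73  84  91 102 113 106  95  88  71  56]
 [ 86  70  77  86  93  98  95  84  87  73  53]
 [ 78  80  82  85  89  95  95  82  81  69  51]
 [ 75  82  89  81  95  93  95  85  83  69  64]
 [ 71  80  86  89  90  94  98  86  86  82  76]
 [ 65  72  84  96  93  96 101  94  97  87  93]
 [ 55  57  73  79  83  86  91  93  99 104 103]
 [ 52  48  55  59  61  58  73  78  83  95 104]
 [ 49  49  52  47  46  53  47  59  66  78  99]
 [ 48  45  51  48  50  49  49  43  52  72  94]]
```

Request:
arm_command:
  increments:
    - {"slide": [0.001,0.0,0.0],"spin": 0.0,"gripper": -1.0}
    - {"slide": [0.001,0.0,0.0],"spin": 0.0,"gripper": -1.0}
    - {"slide": [0.001,0.0,0.0],"spin": 0.0,"gripper": -1.0}
    - {"slide": [0.001,0.0,0.0],"spin": 0.0,"gripper": -1.0}
    - {"slide": [0.001,0.0,0.0],"spin": 0.0,"gripper": -1.0}
    - {"slide": [0.001,0.0,0.0],"spin": 0.0,"gripper": -1.0}

```text
t: 11.0
tool_pos: [0.4908, 0.2123, 0.1396]
tool_rot: [1.916, 2.489, 0.0]
contact_force: [-0.1, 0.5, -0.5]
opening: 0.0116
grip_force: 31.3
```

```bash
python3 go.py .490 .213 .1386 15; python3 -c "
from station import order
print(order.finish_job())"
```

```text
t 11.0 [0.4908 0.2123 0.1396] yaw 14.82 open 0.011600847998437141 F [-0.12463353  0.50297676 -0.52466704] slide [ 0.0009 -0.0006  0.001 ] spin -0.17684168015563273
the job is handed in; nothing more can be done
None
```

I opened the jaws, picked the cell up by its frosted sides and handed the job in at t ≈ 11 s with the cell held still in the beam; by my measurements it is within about 1 mm of the target and 0.2° of square, but the hand-in gave no verdict.

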